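# Turn the kettle's hotplate up one click and the saucepan's off

## Robot

A 6-joint arm with a two-finger parallel gripper is mounted at the origin on a cart in front of the work surface, level with it; the furniture and walls round the work are solid. World frame = base frame: x ahead of the robot, y to its left, z up, the work surface at z = 0. Lengths are in m, angles in rad, forces in N, time in s.
With the tool pointing down it reaches from about 0.3 to 0.775 m from the base axis. Payload 14.6 kg.
Tool frame: the origin (TCP) lies at the very end of the fingers, on their centre line; the grasp point (between the pads) lies 19 mm behind it; z points along the fingers, y is the line along which they close (so a half turn about z gives the same grasp; the last joint's range is limited). The gripper opens to 94 mm and grips with 3 to 60 N. Pads are 16 mm wide; open, the fingers measure 119 mm over their backs; the gripper's body (75 mm by 177 mm) begins 78 mm behind the grasp point.
Start: joints at [-0.067, 0.3, 1.521, -0, 1.321, -0.067], TCP at [0.55, -0, 0.205] pointing down, gripper open.
Joint ranges: [-3.03, 3.03], [-0.79, 2.21], [0.23, 2.52], [-1.04, 4.18], [0, 3.07], [-2.55, 2.55]. Speed limits (rad/s): [2.22, 2.22, 2.57, 3.14, 3.14, 3.14].

## Interface

Orientations are given as [roll, pitch, yaw] about the fixed x, y, z axes, in that order (R = Rz(yaw) Ry(pitch) Rx(roll)).
In Python, from station import * gives the robot as it stands.
- The arm moves only by the tool jog_arm, never from a script. Its argument "rows" is a list of rows, each a list of 3 entries, a list of its own where there are three numbers: the shift along the tool's x, y, z in m, then the turn about the tool's z in degrees, then the finger opening in m, from 0 to 0.094. A call has 1 to 12 rows; each row shifts and turns the commanded pose from where the row before left it, along the tool's axes as they then stand; what a row does not reach is not made up. A row lasts 1/12 s, in which the tool goes at most 41.7 mm and 7.16 degrees, less where a joint would pass 70% of its speed; a pose out of reach is approached as far as the arm can. A call is refused whole if a number of a shift passes 0.0417 or a number of a turn 7.16, either way. A call with a gripper value outside its range is refused whole. The fingers move at their own pace and stop on an object; "squeeze" is the grip in N (left out, the last holds). Time passes only in rows, so rows that do not move let the fingers close. It gives the time, the measured TCP pose, the force, the opening and the grip force at its end, in the units of the state.
- get_obs(): the state, without advancing time (a new reading comes with each control period).
- camera(name): name is "scene" or "side" or "wrist"; returns a dict with "image" (480x640x3 uint8, red, green, blue), "range_z" (480x640 float32, m along the optical axis (not along the pixel's ray), 0 where there is no reading), "K" (3x3 intrinsics, pixels), "k1" (the pictures are not rectified: a ray, as slopes to the right and down, at radius r is drawn at 1 + k1 r^2 times it, then the intrinsics apply), "world_from_camera" (4x4, takes a point from camera to world coordinates); the wrist camera has in their place "T_tool_cam" (4x4, takes a point from camera to tool coordinates, whose origin is the TCP and whose axes are the flange's). Camera axes: x right, y up, looking along -z (the intrinsics and any distortion apply to the point x, -y, -z); pixel columns grow to the right and rows downward; lengths in m; the calibration is good to about 2 mm. A picture is of the moment at which its call begins: read the wrist's pose just before it.
- hand_in(): hands the job in; it is judged then, once.
Trained networks look in a picture, given as the dict that the camera call returned (one of the last four; its "shot" number tells which), for a name from the list of things; names that differ only in an ending like _2 or _b are one class to them, and where a whole thing is asked for, a point or a joint stands for the part that bears it (a point fixed in the world has none). Each returns a list of dicts, best first, with "p" (0 to 1); they miss things now and then, are a little off and sometimes report something else, mostly with a low value. They report only what shows in the picture. A call takes as long as a camera call.
- search_frame(label, picture): "at" ([column, row] as shares, 0 to 1, of the picture: columns of its width, rows of its height, amid what is visible of it).
- spot_point(label, picture): "at" ([column, row] as shares, 0 to 1, of the picture: columns of its width, rows of its height: a listed point, or the origin of a listed thing).
The state is a dict: "time_s": time; "qpos": joint angles; "joint_vel": joint speeds; "tau": joint torques, N m; "ee_pos": TCP position; "eef_rot": TCP orientation; "force": force on the tool from outside, world axes, zero at the start; "moment": the same for the moment, N m; "grip_width": finger opening in m; "grip_force": force on a finger pad.
Only numpy, scipy, OpenCV 4.12 (cv2) and the standard library are available. Lean on these libraries where they do the work, as an engineer would, in place of code of your own. Each camera call takes 0.05 s, during which the arm holds its last target. There are 200 camera calls.

## Task

Both plates of the twin hotplate are on low. The saucepan is empty now and the kettle has to boil: with a fingertip, roll the knurled thermostat wheel in front of the kettle away from you by one click, from low to medium, and roll the wheel in front of the saucepan one click back towards you, to off. Press on the wheels only lightly, pick nothing up, and leave the kettle, the saucepan and everything else standing where they are.

Things in the scene. Friction and masses are not known exactly. Their poses are not given: they have to be found in the camera images.
- hotplate: twin electric hotplate, white case 340 (x) x 440 (y) mm, fixed. Origin under its centre on the range; x to its back, y left, z up. Deck at z = 80 mm. Iron plates, 164 mm across, tops at z = 89 mm, centred at x = 58, y = 108 (left) and -108 mm (right). Black control strip along the front with a wheel at x = -128 mm before each plate; beside it marks, nearest the robot first: ring (off), small, middle, large dot.
- wheel_left (a joint): knurled wheel at the hotplate's left front, set on edge. Click stops: 0 off, 0.384 low (start), 0.768 medium, 1.152 high rad; end stops 0.08 rad beyond. Grows as the rim's top rolls to hotplate +x (away from the robot), 13.4 mm of rim a click. A sprung plunger holds each stop (about 1.5 N along the rim to leave it) and pulls it into the nearest stop when let go. The white rim line stands at the mark that is set.
- wheel_right (a joint): knurled wheel at the hotplate's right front, set on edge. Click stops: 0 off, 0.384 low (start), 0.768 medium, 1.152 high rad; end stops 0.08 rad beyond. Grows as the rim's top rolls to hotplate +x (away from the robot), 13.4 mm of rim a click. A sprung plunger holds each stop (about 1.5 N along the rim to leave it) and pulls it into the nearest stop when let go. The white rim line stands at the mark that is set.
- wheel_left_top (a point): top of the left wheel's rim (unpressed), 93 mm above the range, 13 mm above the deck; axes as the hotplate. Wheel 70 mm in diameter, 20 mm wide, axle along y, between cheeks 6 mm high; cross bars 4 mm high from 27 mm before and behind. The axle is sprung: it gives way downward up to 4 mm, 3.5 N at first, 8 N at the end, then it is solid. Rim friction about 0.6.
- wheel_right_top (a point): top of the right wheel's rim (unpressed), 93 mm above the range, 13 mm above the deck; axes as the hotplate. Wheel 70 mm in diameter, 20 mm wide, axle along y, between cheeks 6 mm high; cross bars 4 mm high from 27 mm before and behind. The axle is sprung: it gives way downward up to 4 mm, 3.5 N at first, 8 N at the end, then it is solid. Rim friction about 0.6.
- kettle: white enamel kettle, 0.8 kg, loose, on one of the two plates (either): body about 175 mm across and 93 mm high, lid knob to 141 mm, arched handle with wooden grip to 211 mm. The spout points away from the robot. Origin at the underside, 19 mm off the body's centre.
- saucepan: empty white saucepan with a dark rim, 0.45 kg, loose, on the other plate: 147 mm across, 70 mm high; straight handle with wooden grip along its own x to 174 mm from the centre, pointing away from the robot. Origin at the centre of the underside.
- salt_shaker: salt shaker, 44 mm wide, 90 mm high, on the hotplate's deck at the back between the plates. Origin under its centre.
- tablespoon: tablespoon, 191 x 38 x 13 mm, lying on the range in front of the hotplate, along y. Origin under its middle.
- honey_jar: honey jar with dark lid, 65 mm wide, 86 mm high, on the range to the right of the hotplate. Origin under its centre.
- cocoa_tin: round tin with paper label, 58 mm wide, 72 mm high, on the range to the right of the hotplate. Origin under its centre.

How it is judged:
By the outcome, as a careful person would: the job done as asked, in the order asked, and still so for the second after the job is handed in, with the robot touching nothing.
It also fails if it takes over 45 s, if anything falls off the work surface, if the arm or the gripper's body presses on something with over 40 N, if the wrist force passes 120 N, or if a joint passes its speed limit or range.

## Working session

There is one attempt and no reset: what is moved stays moved. The work goes in short steps, Python scripts to look and compute and a tool call to move; the robot and the scene stay as the last step left them, time stands still between calls to the robot, and variables do not carry over. Pictures are saved under pics/ and viewed, at most 10 in all, crops included, and the job is handed in when it is done.

Besides the shell and the picture viewer there is one more tool, called after ">>>" by a JSON object that holds its "name" and its "arguments", one argument or row to a line. jog_arm: Moves the arm, as the interface text tells. Its arguments: {"type":"object","properties":{"rows":{"type":"array","items":{"type":"array"}},"squeeze":{"type":"number"}},"required":["rows"]}

```bash
mkdir -p pics; cat > h.py <<'E'
from station import *
import numpy as np, cv2
from scipy.spatial.transform import Rotation as R
def pose():
    o=get_obs(); T=np.eye(4); T[:3,:3]=R.from_euler('xyz',o['eef_rot']).as_matrix(); T[:3,3]=o['ee_pos']; return T
def cam(n):
    T=pose(); p=camera(n)
    p['W']=T@np.array(p['T_tool_cam']) if n=='wrist' else np.array(p['world_from_camera'])
    return p
def ray(p,at):
    K=np.array(p['K']); u=at[0]*640; v=at[1]*480
    d=np.array([(u-K[0,2])/K[0,0],(v-K[1,2])/K[1,1]]); s=d.copy()
    for _ in range(20): s=d/(1+p['k1']*(s@s))
    return np.array([s[0],-s[1],-1.])
def plane(p,at,z):
    r=p['W'][:3,:3]@ray(p,at); o=p['W'][:3,3]; return o+r*(z-o[2])/r[2]
def depth(p,at):
    u=int(at[0]*640);v=int(at[1]*480); d=np.median(p['range_z'][v-1:v+2,u-1:u+2]); return (p['W']@np.append(ray(p,at)*d,1))[:3]
E
python3 - <<'E'
from h import *
for n in ['scene','wrist']:
    p=cam(n); cv2.imwrite(f'pics/{n}0.png',p['image'][:,:,::-1])
    for l,z in [('wheel_left_top',.093),('wheel_right_top',.093),('hotplate',0),('kettle',.089),('saucepan',.089),('tablespoon',0)]:
        for r in spot_point(l,p)[:2]: print(n,l,round(r['p'],2),np.round(np.array(r['at'])*[640,480]),plane(p,r['at'],z).round(3),depth(p,r['at']).round(3))
o=get_obs();print(o['ee_pos'],o['eef_rot'],o['time_s'],o['force'])
E
```

```text
scene wheel_left_top 0.75 [254. 193.] [ 0.517 -0.06   0.093] [ 0.524 -0.044  0.08 ]
scene wheel_right_top 0.88 [303. 242.] [ 0.518 -0.286  0.093] [ 0.519 -0.286  0.093]
scene hotplate 0.55 [324. 227.] [ 0.648 -0.177  0.   ] [ 0.595 -0.258  0.08 ]
scene hotplate 0.43 [383. 340.] [ 0.544 -0.554  0.   ] [ 0.524 -0.577  0.036]
scene kettle 0.92 [320. 168.] [ 0.716 -0.059  0.089] [ 0.659 -0.147  0.16 ]
scene saucepan 0.56 [373. 211.] [ 0.718 -0.284  0.089] [ 0.669 -0.345  0.15 ]
scene saucepan 0.49 [304. 240.] [ 0.526 -0.279  0.089] [ 0.524 -0.281  0.091]
scene tablespoon 0.62 [225. 280.] [ 0.35  -0.205  0.   ] [ 0.349 -0.206  0.001]
wrist wheel_left_top 0.78 [276. 322.] [ 0.516 -0.071  0.093] [ 0.516 -0.07   0.094]
wrist hotplate 0.6 [410. 368.] [ 0.651 -0.176  0.   ] [ 0.612 -0.076  0.147]
wrist kettle 0.94 [526. 314.] [ 0.718 -0.064  0.089] [ 0.667 -0.02   0.179]
[ 5.49998711e-01 -2.28184313e-05  2.05465199e-01] [3.14155457e+00 3.93253449e-06 1.57075566e+00] 0.7 [0.4368374  0.12800941 0.07899066]
```

View pics/scene0.png

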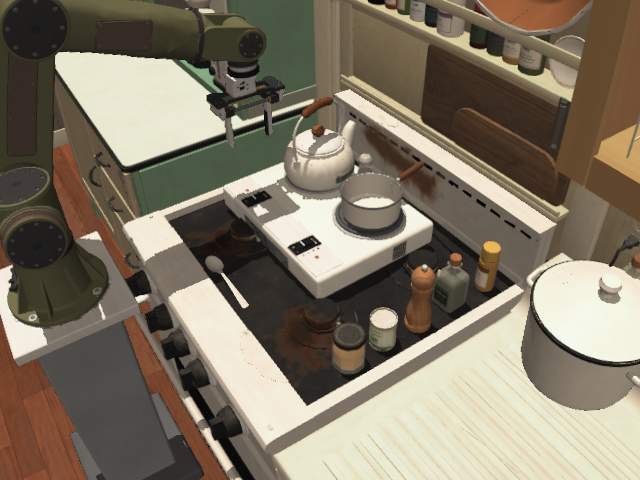

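View pics/wrist0.png

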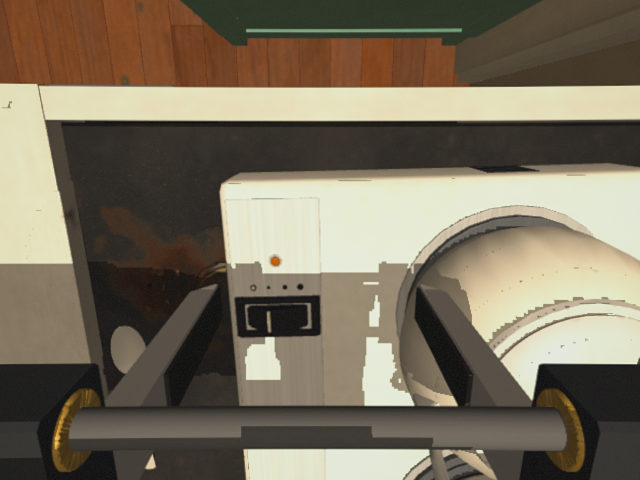

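The kettle is on the left plate and the saucepan on the right. In the wrist view the left wheel is at about (278,317), with its marks at (253–300,287), and the image's right is world +x. Next I check the clearance to the kettle handle.

```bash
python3 - <<'E'
from h import *
p=cam('scene'); K=np.array(p['K'])
v,u=np.mgrid[80:260:1,200:460:1]; u=u.ravel();v=v.ravel(); d=p['range_z'][v,u]
x=np.stack([(u-K[0,2])/K[0,0],(v-K[1,2])/K[1,1]],1); s=x.copy()
for _ in range(20): s=x/(1+p['k1']*(s**2).sum(1))[:,None]
P=np.c_[s[:,0],-s[:,1],-np.ones(len(s)),][:]*d[:,None]; P=(P@p['W'][:3,:3].T+p['W'][:3,3])[d>0]
for y0,y1 in [(-.16,0),(-.4,-.2)]:
  for z in np.arange(.1,.32,.02):
    m=(P[:,1]>y0)&(P[:,1]<y1)&(P[:,2]>z)&(P[:,2]<z+.02)&(P[:,0]>.56)&(P[:,0]<.9)
    if m.sum()>5: print(y0,z.round(2),m.sum(),np.percentile(P[m,0],[2,50]).round(3))
E
```

```text
-0.16 0.1 224 [0.611 0.636]
-0.16 0.12 342 [0.61  0.633]
-0.16 0.14 619 [0.613 0.652]
-0.16 0.16 916 [0.619 0.677]
-0.16 0.18 1321 [0.638 0.717]
-0.16 0.2 330 [0.598 0.691]
-0.16 0.22 173 [0.596 0.69 ]
-0.16 0.24 89 [0.596 0.615]
-0.16 0.26 112 [0.595 0.629]
-0.16 0.28 308 [0.599 0.685]
-0.16 0.3 130 [0.564 0.601]
-0.4 0.1 696 [0.642 0.712]
-0.4 0.12 774 [0.64  0.708]
-0.4 0.14 1054 [0.639 0.729]
-0.4 0.16 97 [0.638 0.859]
-0.4 0.18 607 [0.874 0.882]
```

>>> {"name": "jog_arm", "arguments": {
  "rows": [
    [[-0.035, -0.02, 0.02], 0, 0],
    [[-0.035, -0.02, 0.02], 0, 0],
    [[0, 0, 0.02], 0, 0],
    [[0, 0, 0], 0, 0],
    [[0, 0, 0], 0, 0],
    [[0, 0, 0], 0, 0]
  ]
}}

```text
time_s: 1.25
ee_pos: [0.5138, -0.0643, 0.1496]
eef_rot: [3.14, 0.0, 1.572]
force: [-0.2, -0.3, 0.1]
grip_width: 0.0574
grip_force: 0.0
```

>>> {"name": "jog_arm", "arguments": {
  "rows": [
    [[0, -0.025, 0], -7, 0],
    [[0, -0.025, 0], -7, 0],
    [[0, 0, 0], -7, 0],
    [[0, 0, 0], -7, 0],
    [[0, 0, 0], -7, 0],
    [[0, 0, 0], -7, 0],
    [[0, 0, 0], -7, 0],
    [[0, 0, 0], -7, 0],
    [[0, 0, 0], -7, 0],
    [[0, 0, 0], -7, 0],
    [[0, 0, 0], -7, 0],
    [[0, 0, 0], -7, 0]
  ]
}}

```text
time_s: 2.25
ee_pos: [0.4641, -0.0672, 0.1498]
eef_rot: [-3.141, 0.002, 3.044]
force: [-0.6, -0.8, -0.6]
grip_width: 0.0004
grip_force: 0.0
```

>>> {"name": "jog_arm", "arguments": {
  "rows": [
    [[0, 0, 0], -6, 0],
    [[0, 0, 0], 0, 0],
    [[0, 0, 0], 0, 0]
  ]
}}

```text
time_s: 2.5
ee_pos: [0.4638, -0.0674, 0.1493]
eef_rot: [-3.141, 0.001, 3.139]
force: [-0.5, -0.5, -0.5]
grip_width: 0.0004
grip_force: 0.0
```

```bash
python3 - <<'E'
from h import *
o=get_obs();print(o['ee_pos'],o['eef_rot'],o['qpos'],o['time_s'],o['grip_width'])
p=cam('wrist'); cv2.imwrite('pics/w1.png',p['image'][:,:,::-1])
print(np.array(p['T_tool_cam']).round(3))
for l in ['wheel_left_top','wheel_right_top']:
    for r in spot_point(l,p)[:2]: print(l,round(r['p'],2),np.round(np.array(r['at'])*[640,480]),plane(p,r['at'],.093).round(4),depth(p,r['at']).round(4))
E
```

```text
[ 0.46381547 -0.06741189  0.14934021] [-3.14133810e+00  1.47662953e-03  3.13920073e+00] [-2.22544077e-01  1.76256018e-01  1.81207946e+00  8.10656605e-05
  1.15176060e+00 -1.79098123e+00] 2.5 0.0003523402521663803
[[ 0.     0.959  0.285  0.083]
 [ 1.    -0.001  0.001  0.   ]
 [ 0.001  0.285 -0.959 -0.18 ]
 [ 0.     0.     0.     1.   ]]
wheel_left_top 0.81 [313. 336.] [ 0.5148 -0.0705  0.093 ] [ 0.4557 -0.0689  0.1969]
```

View pics/w1.png

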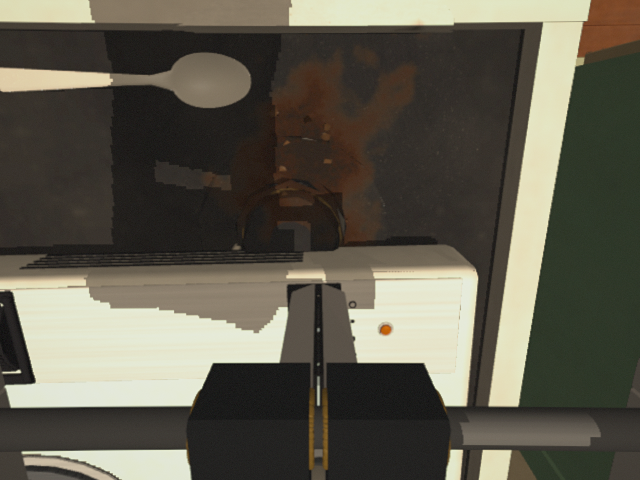

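The fingers cover the left wheel here. The estimate of (0.515, -0.0705) agrees with the earlier one. I'll approach above it, then press.

>>> {"name": "jog_arm", "arguments": {
  "rows": [
    [[-0.023, -0.003, 0.02], 0, 0],
    [[-0.023, 0, 0.02], 0, 0],
    [[0, 0, 0.007], 0, 0],
    [[0, 0, 0], 0, 0],
    [[0, 0, 0], 0, 0]
  ]
}}

```text
time_s: 3.07
ee_pos: [0.5087, -0.0708, 0.1015]
eef_rot: [3.141, -0.001, 3.141]
force: [-0.8, 0.3, -0.6]
grip_width: 0.0001
grip_force: 0.0
```

>>> {"name": "jog_arm", "arguments": {
  "rows": [
    [[0, 0, 0.003], 0, 0],
    [[0, 0, 0.002], 0, 0],
    [[0, 0, 0.001], 0, 0],
    [[0, 0, 0], 0, 0],
    [[0, 0, 0], 0, 0]
  ]
}}

```text
time_s: 3.48
ee_pos: [0.5091, -0.0709, 0.0957]
eef_rot: [-3.141, 0.0, 3.141]
force: [0.6, 0.9, 0.1]
grip_width: 0.0002
grip_force: 0.0
```

>>> {"name": "jog_arm", "arguments": {
  "rows": [
    [[0, 0, 0.0015], 0, 0],
    [[0, 0, 0.001], 0, 0],
    [[0, 0, 0], 0, 0],
    [[0, 0, 0], 0, 0]
  ]
}}

```text
time_s: 3.82
ee_pos: [0.5093, -0.0709, 0.0931]
eef_rot: [-3.141, 0.0, -3.142]
force: [-0.2, -0.7, 3.2]
grip_width: 0.0002
grip_force: 1.7
```

>>> {"name": "jog_arm", "arguments": {
  "rows": [
    [[0, 0, 0.001], 0, 0],
    [[0, 0, 0], 0, 0],
    [[0, 0, 0], 0, 0]
  ]
}}

```text
time_s: 4.07
ee_pos: [0.5093, -0.0709, 0.0921]
eef_rot: [-3.142, 0.0, 3.142]
force: [0.7, -0.5, 4.4]
grip_width: 0.0003
grip_force: 2.4
```

>>> {"name": "jog_arm", "arguments": {
  "rows": [
    [[0, 0, 0.0006], 0, 0],
    [[0, 0, 0], 0, 0],
    [[-0.0025, 0, 0], 0, 0],
    [[-0.0025, 0, 0], 0, 0],
    [[-0.0025, 0, 0], 0, 0],
    [[-0.0025, 0, 0], 0, 0]
  ]
}}

```text
time_s: 4.57
ee_pos: [0.5194, -0.0708, 0.0915]
eef_rot: [3.141, 0.0, 3.142]
force: [1.0, 1.8, 6.2]
grip_width: 0.0006
grip_force: 2.8
```

>>> {"name": "jog_arm", "arguments": {
  "rows": [
    [[-0.0025, 0, 0], 0, 0],
    [[-0.002, 0, 0], 0, 0],
    [[0, 0, 0], 0, 0],
    [[0, 0, 0], 0, 0]
  ]
}}

```text
time_s: 4.9
ee_pos: [0.5237, -0.0707, 0.0914]
eef_rot: [3.141, -0.0, -3.142]
force: [-1.7, 1.9, 4.9]
grip_width: 0.0005
grip_force: 2.8
```

>>> {"name": "jog_arm", "arguments": {
  "rows": [
    [[0, 0, -0.01], 0, 0],
    [[0, 0, -0.03], 0, 0],
    [[0.02, -0.03, -0.02], 0, 0],
    [[0.03, -0.04, 0], 0, 0],
    [[0.01, -0.037, 0], 0, 0],
    [[0, 0, 0], 0, 0],
    [[0, 0, 0], 0, 0],
    [[0, 0, 0], 0, 0]
  ]
}}

```text
time_s: 5.57
ee_pos: [0.4687, -0.171, 0.1515]
eef_rot: [3.141, -0.0, 3.141]
force: [0.2, 0.2, -0.5]
grip_width: 0.0007
grip_force: 0.0
```

```bash
python3 - <<'E'
from h import *
o=get_obs();print(o['ee_pos'],o['time_s'])
p=cam('wrist'); im=p['image'][:,:,::-1]
cv2.imwrite('pics/w2.png',cv2.resize(np.hstack([im[250:430,60:240],im[250:430,400:580]]),None,fx=2.2,fy=2.2,interpolation=cv2.INTER_CUBIC))
for l in ['wheel_left_top','wheel_right_top']:
    for r in spot_point(l,p)[:2]: print(l,round(r['p'],2),np.round(np.array(r['at'])*[640,480]),plane(p,r['at'],.093).round(4),depth(p,r['at']).round(4))
E
```

```text
[ 0.46865784 -0.17097079  0.15146551] 5.5667
wheel_left_top 0.56 [471. 329.] [ 0.5153 -0.0702  0.093 ] [ 0.5151 -0.0704  0.0935]
wheel_right_top 0.56 [145. 342.] [ 0.5252 -0.2863  0.093 ] [ 0.5243 -0.2856  0.0944]
```

View pics/w2.png

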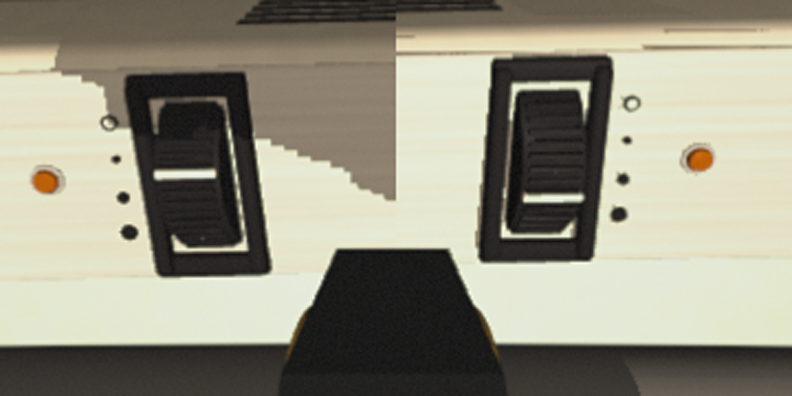

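The crop shows the left wheel's white line at the middle dot, allowing for the same parallax as on the right wheel: medium. The right wheel is still at the small dot, low. Next is the right wheel, whose top is near (0.524, -0.286).

>>> {"name": "jog_arm", "arguments": {
  "rows": [
    [[-0.02, -0.036, 0], 0, 0],
    [[-0.025, -0.036, 0.01], 0, 0],
    [[-0.02, -0.036, 0.02], 0, 0],
    [[0, 0, 0.015], 0, 0],
    [[0, 0, 0], 0, 0],
    [[0, 0, 0], 0, 0],
    [[0, 0, 0], 0, 0]
  ]
}}

```text
time_s: 6.3
ee_pos: [0.5304, -0.2723, 0.11]
eef_rot: [-3.141, 0.001, -3.14]
force: [-0.9, 0.1, 1.2]
grip_width: 0.0004
grip_force: 0.0
```

>>> {"name": "jog_arm", "arguments": {
  "rows": [
    [[0, 0, 0.003], 0, 0],
    [[0, 0, 0.003], 0, 0],
    [[0, 0, 0.002], 0, 0],
    [[0, 0, 0], 0, 0],
    [[0, 0, 0], 0, 0],
    [[0, 0, 0], 0, 0]
  ]
}}

```text
time_s: 6.8
ee_pos: [0.5301, -0.2733, 0.101]
eef_rot: [-3.141, 0.0, 3.142]
force: [-1.0, -0.8, -0.4]
grip_width: 0.0005
grip_force: 0.0
```

>>> {"name": "jog_arm", "arguments": {
  "rows": [
    [[0.001, -0.0125, 0], 0, 0],
    [[0, 0, 0.003], 0, 0],
    [[0, 0, 0.002], 0, 0],
    [[0, 0, 0.001], 0, 0],
    [[0, 0, 0], 0, 0],
    [[0, 0, 0], 0, 0]
  ]
}}

```text
time_s: 7.3
ee_pos: [0.529, -0.2857, 0.0947]
eef_rot: [3.141, -0.0, -3.141]
force: [0.4, 0.0, -0.2]
grip_width: 0.0004
grip_force: 0.0
```

>>> {"name": "jog_arm", "arguments": {
  "rows": [
    [[0, 0, 0.0015], 0, 0],
    [[0, 0, 0.001], 0, 0],
    [[0, 0, 0], 0, 0],
    [[0, 0, 0], 0, 0]
  ]
}}

```text
time_s: 7.63
ee_pos: [0.5292, -0.2858, 0.0927]
eef_rot: [-3.141, 0.001, -3.141]
force: [0.1, 0.8, 4.3]
grip_width: 0.0006
grip_force: 2.1
```

>>> {"name": "jog_arm", "arguments": {
  "rows": [
    [[0, 0, 0.0008], 0, 0],
    [[0, 0, 0], 0, 0],
    [[0.0025, 0, 0], 0, 0],
    [[0.0025, 0, 0], 0, 0],
    [[0.0025, 0, 0], 0, 0],
    [[0.0025, 0, 0], 0, 0]
  ]
}}

```text
time_s: 8.13
ee_pos: [0.5191, -0.286, 0.0918]
eef_rot: [-3.141, 0.001, -3.142]
force: [0.4, -0.3, 6.0]
grip_width: 0.0003
grip_force: 2.6
```

>>> {"name": "jog_arm", "arguments": {
  "rows": [
    [[0.0025, 0, 0], 0, 0],
    [[0.0013, 0, 0], 0, 0],
    [[0, 0, 0], 0, 0],
    [[0, 0, 0], 0, 0]
  ]
}}

```text
time_s: 8.47
ee_pos: [0.5155, -0.2861, 0.092]
eef_rot: [-3.141, 0.001, 3.141]
force: [0.8, 0.1, 4.5]
grip_width: 0.0009
grip_force: 2.5
```

>>> {"name": "jog_arm", "arguments": {
  "rows": [
    [[0, 0, -0.01], 0, 0],
    [[0, 0, -0.03], 0, 0],
    [[0.02, 0.03, -0.02], 0, 0],
    [[0.02, 0.04, 0], 0, 0],
    [[0.015, 0.037, 0], 0, 0],
    [[0, 0, 0], 0, 0],
    [[0, 0, 0], 0, 0],
    [[0, 0, 0], 0, 0]
  ]
}}

```text
time_s: 9.13
ee_pos: [0.4619, -0.1819, 0.1521]
eef_rot: [-3.141, 0.001, -3.141]
force: [-0.2, 0.1, 0.5]
grip_width: 0.0001
grip_force: 0.0
```

```bash
python3 - <<'E'
from h import *
o=get_obs();print(o['ee_pos'],o['time_s'])
p=cam('wrist'); im=p['image'][:,:,::-1]
cv2.imwrite('pics/w3.png',cv2.resize(np.hstack([im[250:430,60:240],im[250:430,400:580]]),None,fx=2.2,fy=2.2,interpolation=cv2.INTER_CUBIC))
p=cam('scene')
for l,z in [('kettle',.089),('saucepan',.089)]:
    for r in spot_point(l,p)[:1]: print(l,round(r['p'],2),plane(p,r['at'],z).round(3))
E
```

```text
[ 0.46191995 -0.1819034   0.15206227] 9.1333
kettle 0.88 [ 0.716 -0.065  0.089]
saucepan 0.8 [ 0.714 -0.278  0.089]
```

View pics/w3.png

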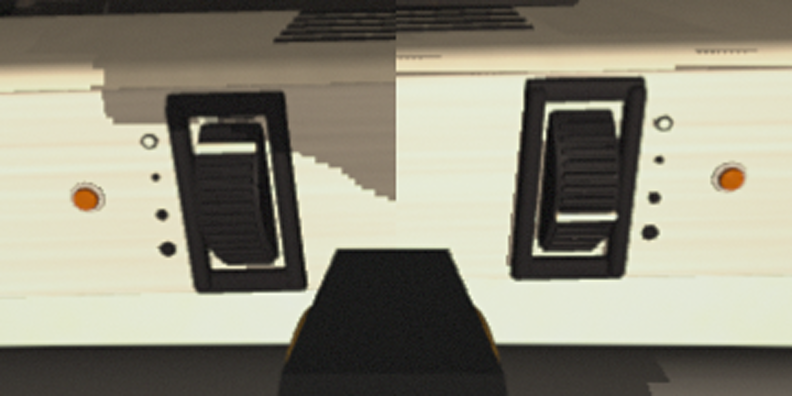

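The right wheel's line is at the ring (off), and it moved 46 px for that one click. The left wheel's line sits about two such clicks past its ring, so it is at medium. The kettle and saucepan haven't moved.

```bash
python3 -c "
from station import *
print(hand_in())"
```

```text
the job is handed in; nothing more can be done
None
```

The job is handed in: the kettle's wheel (left) is one click up at medium, then the saucepan's wheel (right) one click back at off, with about 6 N the most read on the wheels, about 9 s of robot time and the kettle and saucepan unmoved.

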